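# Vent the handpiece care unit and hold its spring tray open at the mark

### The arm

A 7-joint arm with a two-finger parallel gripper is mounted at the origin on the work surface. World frame = base frame: x ahead of the robot, y to its left, z up, the work surface at z = 0. Lengths are in mm, angles in rad, forces in N, time in s.
With the tool pointing down it reaches from about 350 to 900 mm from the base axis. Payload 8.1 kg.
Tool frame: the origin (TCP) lies midway between the tips of the shut fingers; the grasp point (between the pads) lies 19 mm behind it; z points along the fingers, y is the line along which they close (so a half turn about z gives the same grasp; the last joint's range is limited). The gripper opens to 85 mm and grips with 20 to 120 N. Pads are 22 mm wide; open, the fingers measure 114 mm over their backs; the gripper's body (76 mm by 85 mm) begins 54 mm behind the grasp point. The pads swing forward as they close: fully open they stand 13 mm farther back than shut.
Start: joints at [1.146, 0.434, 0.025, 1.573, -0.012, 1.134, -0.075], TCP at [197.648, -592.939, 231.323] pointing down, gripper open.
Joint ranges: [-2.62, 2.62], [-0.44, 2.09], [-1.27, 1.32], [0.08, 2.57], [-1.32, 4.46], [0.12, 2], [-2.74, 2.74]. Speed limits (rad/s): [2.22, 2.22, 3.01, 3.01, 3.14, 3.14, 3.14].

### API

Orientations are given as a 3x3 rotation matrix whose columns are the frame's x, y, z axes.
In Python, from bench import bot gives the robot as it stands.
- The arm moves only by the shell command python3 -m crank 'ROWS'. ROWS is JSON, a list of rows, each a list of 7 numbers: the shift along the world's x, y, z normalised to -1 to 1, where 1 is 0.025 m, then the turn, a rotation vector about the world's x, y, z normalised to -1 to 1, where 1 is 0.1 rad, then the opening, from 0 (shut) to 1 (fully open). In form: [[dx, dy, dz, rx, ry, rz, claw], ...]. A call has 1 to 10 rows; each row shifts and turns the commanded pose from where the row before left it; what a row does not reach is not made up. A row lasts 1/8 s, in which the tool goes at most 62.5 mm and 10.7 degrees, less where a joint would pass 70% of its speed; a pose out of reach is approached as far as the arm can. A call with a number of a shift or a turn outside -1 to 1 is refused whole. A call with a gripper value outside its range is refused whole. The fingers move at their own pace and stop on an object; the grip force is fixed at half the most. Time passes only in rows, so rows that do not move let the fingers close. It gives the time, the measured TCP pose, the force, the opening and the grip force at its end, in the units of the state.
- bot.sense(): the state, without advancing time (a new reading comes with each control period).
- bot.snapshot(name): name is "scene" or "top" or "wrist"; returns the picture (384x512x3 uint8, red, green, blue); there is no depth.
- bot.camera_model(name): a dict with "K" (3x3 intrinsics, pixels), "k1" (the pictures are not rectified: a ray, as slopes to the right and down, at radius r is drawn at 1 + k1 r^2 times it, then the intrinsics apply), "eye" and "orientation" of the camera in the world; the wrist camera has in their place "mount" (4x4, takes a point from camera to tool coordinates, whose origin is the TCP and whose axes are the flange's). Camera axes: x right, y up, looking along -z (the intrinsics and any distortion apply to the point x, -y, -z); pixel columns grow to the right and rows downward; lengths in mm; the calibration is good to about 2 mm. A picture is of the moment at which its call begins: read the wrist's pose just before it. camera_model takes no time and is no camera call.
- bot.sign_off(): hands the job in; it is judged then, once.
The state is a dict: "t": time; "joint_pos": joint angles; "joint_velocities": joint speeds; "effort": joint torques, N m; "ee_pos": TCP position; "eef_rot": TCP orientation; "wrist_force": force on the tool from outside, world axes, zero at the start; "wrist_torque": the same for the moment, N m; "gripper_width": opening from 0.0 (shut) to 1.0 (fully open); "finger_force": force on a finger pad.
Only numpy, scipy, OpenCV 4.12 (cv2) and the standard library are available. Lean on these libraries where they do the work, as an engineer would, in place of code of your own. Each camera call takes 0.05 s, during which the arm holds its last target. There are 200 camera calls.

### The job

With the tray still shut, vent the dental handpiece care unit: press its blue vent pedal right down to the stop for a moment and let it come back up. Then grip the steel bail handle of the spring-return tray, pull the tray out until its yellow pointer lies within the width of the red index clip on the rail, and finish while holding it there for loading; do not let go. Leave the oil can, the cup and the jar standing where they are.

Things in the scene. Friction and masses are not known exactly. Their poses are not given: they have to be found in the camera images.
- unit: Fixed white care unit, open-fronted housing 220 deep (x) x 190 wide (y) x 85 high. Origin: centre of its underside, on the counter. Its -x axis points out of its front, roughly to the robot (yaw within 17 degrees); the tray slides along it. An aluminium rail (20 wide, top 45 high, centred at y = +76, the robot's left) runs forward 135 from the front face (x = -110).
- tray (a joint): Travel of the white tray out of the housing towards unit -x, in m: 0 shut, 0.125 at the end. A spring always pulls it shut: about 3 N when shut, rising 0.5 N per 10 mm. Moves straight and level.
- tray_handle (a point): Upright steel bail on the tray's front: level round crossbar 14 dia, 100 long along unit y, on two posts with 76 free between. Origin: bar centre, 95 above the counter; axes as the unit's. Shut, the housing face is 60 behind the bar (+x). Tray top is 40 above the counter, so 48 is free under the bar. Take it from above, one finger before and one behind the bar.
- pointer (a point): Tip of the yellow pointer fin on the tray's left edge, 53 above the counter; it moves with the tray just above the rail (45 in unit +x from the bar).
- mark: Red index clip fixed on the rail, 14 long along the rail (unit x) x 26 wide x 5 thick. Origin: centre of its underside, on the rail's top; axes as the unit's. The pointer is at the mark when its x in this frame is 0; within +-7 it lies within the clip's width. The pull needed differs each time, 38 to 98.
- air_module: Fixed air module with the vent pedal, standing at the care unit's left or right side, axes parallel to the unit's. White block 80 x 84 x 72 high, centred over the origin (on the counter), on a grey foot plate 84 wide, 10 thick, that reaches forward to x = -190 under the pedal.
- pedal (a joint): Angle of the blue vent pedal, rad: 0 up at rest, 0.30 down on its stop. Sprung: the pad takes about 2 N to start, 7 N to reach the stop, then is rigid; it comes back up by itself. Plate 125 long x 66 wide, hinged at module x = -48, 48 above the counter, free end towards the robot, tilted 0.12 rad up at rest.
- pedal_pad (a point): Centre of the top face of the black rubber pad on the pedal (50 x 56), 92 from the hinge, about 67 above the counter at rest and 39 at the stop. Press it straight down.
- oil_can: Bystander: loose upright spray-oil can, green with white label and cap, 52 dia x 150 tall. Stands beside the care unit, on the side where the air module is not. Leave alone.
- cup: Bystander: loose open steel cup, 72 dia x 80 tall, on the counter nearer the robot, to one side. Leave alone.
- jar: Bystander: loose amber jar with a blue cap, 66 dia x 75 tall, on the counter nearer the robot, on the other side from the cup. Leave alone.

How it is judged:
By the outcome, as a careful person would: the job done as asked, in the order asked, and still so for the second after the job is handed in, while the arm keeps its last pose, push and grip.
It also fails if it takes over 45 s, if anything falls off the work surface, if the arm or the gripper's body presses on something with over 40 N, if the wrist force passes 120 N, or if a joint passes its speed limit or range.

## Working session

There is one attempt and no reset: what is moved stays moved. The work goes in short steps, Python scripts to look and compute and a shell command to move; the robot and the scene stay as the last step left them, time stands still between calls to the robot, and variables do not carry over. Pictures are saved under pics/ and viewed, at most 10 in all, crops included, and the job is handed in when it is done.

```bash
mkdir -p pics; ls; python3 - <<'E'
from bench import bot
import cv2,numpy as np
for n in("scene","top"):
    im=bot.snapshot(n); cv2.imwrite(f"pics/{n}0.png",im[:,:,::-1]); m=bot.camera_model(n); print(n,m)
print(bot.camera_model("wrist")); s=bot.sense(); print(s["t"],s["ee_pos"],s["eef_rot"],s["gripper_width"])
a=cv2.imread("pics/scene0.png")
E
```

```text
pics
scene {'K': array([[492.60259469,   0.        , 260.91132444],
       [  0.        , 492.60259469, 194.54310149],
       [  0.        ,   0.        ,   1.        ]]), 'k1': 0.02583695668746836, 'eye': array([1779.62480312,  -77.47574155,  939.22023345]), 'orientation': array([[ 0.05474171, -0.57025724,  0.81964018],
       [ 0.99845392,  0.02332922, -0.05045313],
       [ 0.0096497 ,  0.82113484,  0.57065265]])}
top {'K': array([[424.97346913,   0.        , 262.42375727],
       [  0.        , 424.97346913, 190.1242037 ],
       [  0.        ,   0.        ,   1.        ]]), 'k1': -0.058808573372472535, 'eye': array([ 400.70688442,  -13.15058969, 1137.99917754]), 'orientation': array([[-0.02668819,  0.98416403, -0.17523956],
       [-0.99945156, -0.02970773, -0.01462981],
       [-0.0196041 ,  0.17475301,  0.98441712]])}
{'K': array([[317.17486796,   0.        , 254.01646539],
       [  0.        , 317.17486796, 190.77923156],
       [  0.        ,   0.        ,   1.        ]]), 'k1': -0.0493291567971633, 'mount': array([[ 2.95950853e-04,  9.46412811e-01,  3.22959290e-01,
         8.24929200e+01],
       [ 9.99999852e-01, -4.27656150e-04,  3.36848800e-04,
         2.45689004e-01],
       [ 4.56913546e-04,  3.22959142e-01, -9.46412798e-01,
        -1.42326468e+02],
       [ 0.00000000e+00,  0.00000000e+00,  0.00000000e+00,
         1.00000000e+00]])}
0.1 [ 197.48054283 -592.50064891  230.60704969] [[ 9.48699961e-01  3.16177261e-01 -5.68752194e-04]
 [ 3.16177747e-01 -9.48699073e-01  1.30399474e-03]
 [-1.27281194e-04 -1.41692655e-03 -9.99998988e-01]] 1.0014080530250045
```

View pics/top0.png

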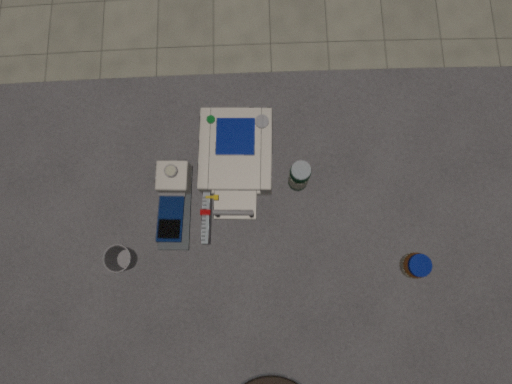

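View pics/scene0.png

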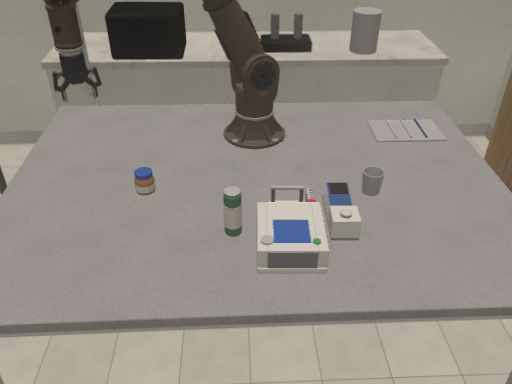

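The top view shows the pad at (169,229), bar at about (234,213), red clip at (205,212), yellow pointer at (213,197), and the module on the left (+y). The scene view shows the same from behind, with the bail at (288,190).

```bash
cat > h.py <<'E'
from bench import bot
import cv2,numpy as np
def cam(n,s=None):
    m=bot.camera_model(n)
    if n!="wrist": return m["K"],m["k1"],np.array(m["eye"]),np.array(m["orientation"])
    R=np.array(s["eef_rot"]); M=m["mount"]
    return m["K"],m["k1"],R@M[:3,3]+s["ee_pos"],R@M[:3,:3]
def ray(c,uv):
    K,k1,e,R=c
    # model: distorted = ideal*(1+k1 r^2), r the ideal slope radius
    p=cv2.undistortPoints(np.array([[uv]],float),K,np.array([k1,0,0,0,0]))[0,0]
    d=R@np.array([p[0],-p[1],-1]); return e,d/np.linalg.norm(d)
def plane(c,uv,z):
    e,d=ray(c,uv); return e+d*(z-e[2])/d[2]
def tri(c1,u1,c2,u2):
    e1,d1=ray(c1,u1); e2,d2=ray(c2,u2)
    t=np.linalg.lstsq(np.c_[d1,-d2],e2-e1,rcond=None)[0]
    a,b=e1+d1*t[0],e2+d2*t[1]; return (a+b)/2,np.linalg.norm(a-b)
def proj(c,p):
    K,k1,e,R=c; q=R.T@(np.array(p)-e); s=np.array([q[0],-q[1]])/-q[2]; s=s*(1+k1*s@s)
    return K[:2,:2]@s+K[:2,2]
def blobs(im,lo,hi,box=None,n=3,amin=8):
    m=cv2.inRange(cv2.cvtColor(im,cv2.COLOR_RGB2HSV),np.array(lo),np.array(hi))
    if box: k=np.zeros_like(m); x0,y0,x1,y1=box; k[y0:y1,x0:x1]=1; m=m*k
    N,L,S,C=cv2.connectedComponentsWithStats(m)
    o=[(S[i,4],C[i].round(1).tolist(),S[i,:4].tolist()) for i in range(1,N) if S[i,4]>=amin]
    return sorted(o,key=lambda a:-a[0])[:n],L
RED=((0,120,80),(8,255,255)); YEL=((20,120,100),(32,255,255)); BLK=((0,0,0),(180,255,30)); BLU=((105,120,50),(130,255,255))
E
python3 - <<'E'
from h import *
t=bot.snapshot("top"); c=cam("top")
for nm,col,z,box in(("red",RED,50,(150,150,260,260)),("yel",YEL,53,(150,150,260,260)),("blk",((0,0,0),(180,255,45)),67,(140,190,190,250)),("blu",BLU,60,(150,100,280,250))):
    for b in blobs(t,*col,box)[0]: print(nm,b,plane(c,b[1],z).round(1))
for u in [(206,193),(206,243),(216,213),(254,213),(235,213)]: print(u,plane(c,u,45 if u[0]<210 else 95).round(1))
x=t[140:260,140:290]; cv2.imwrite("pics/topc.png",cv2.resize(x[:,:,::-1],None,fx=5,fy=5,interpolation=2))
E
```

```text
red (np.int32(57), [204.8, 211.7], [200, 209, 11, 6]) [542.2 153.6  50. ]
yel (np.int32(39), [212.8, 196.8], [206, 195, 12, 5]) [580.2 132.2  53. ]
blk (np.int32(384), [168.5, 228.4], [158, 219, 22, 19]) [499.9 243.8  67. ]
blu (np.int32(1347), [234.8, 135.6], [216, 118, 39, 36]) [741.2  72.   60. ]
blu (np.int32(682), [171.1, 213.6], [156, 197, 28, 45]) [538.4 239.2  60. ]
(206, 193) [592.1 151.   45. ]
(206, 243) [461.8 151.6  45. ]
(216, 213) [532.3 118.8  95. ]
(254, 213) [529.6  24.7  95. ]
(235, 213) [531.   71.7  95. ]
```

View pics/topc.png

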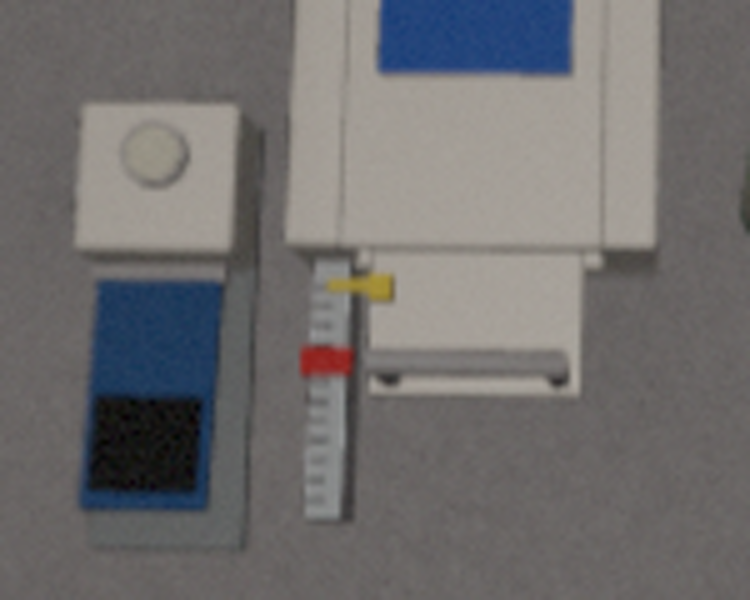

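The crop shows a clear bar, a red clip, the yellow pointer and the black pad. I'll move the wrist camera over them with the fingers shut for pressing.

```bash
python3 -m crank '[[0.8,0.95,0.1,0,0,0.42,0],[0.8,0.95,0.1,0,0,0.42,0],[0.8,0.95,0.1,0,0,0.42,0],[0.8,0.95,0.1,0,0,0.42,0],[0.8,0.95,0.1,0,0,0.42,0],[0.8,0.95,0.1,0,0,0.42,0],[0.8,0.95,0.1,0,0,0.42,0],[0.8,0.95,0.1,0,0,0.42,0],[0.8,0.95,0.1,0,0,0.42,0],[0.8,0.95,0.1,0,0,0.42,0]]' | tail -c 700
python3 -m crank '[[0.2,1,0.1,0,0,0.42,0],[0.2,1,0.1,0,0,0.42,0],[0.2,1,0.1,0,0,0.42,0],[0.2,1,0.1,0,0,0.42,0],[0.2,1,0.1,0,0,0.42,0],[0.2,1,0.1,0,0,0.42,0],[0.2,1,0.1,0,0,0.42,0],[0.2,1,0.1,0,0,0.42,0],[0.2,1,0.1,0,0,0.42,0],[0.2,1,0.1,0,0,0.42,0]]' | tail -c 700
python3 -m crank '[[0.1,1,0.1,0,0,0.42,0],[0.1,1,0.1,0,0,0.42,0],[0.1,1,0.1,0,0,0.42,0],[0.1,1,0.1,0,0,0.42,0],[0.1,1,0.1,0,0,0.42,0],[0.1,1,0.1,0,0,0.42,0],[0.1,1,0.1,0,0,0.42,0],[0.1,1,0.1,0,0,0.42,0],[0.1,1,0.1,0,0,0.42,0],[0,0,0,0,0,0,0]]' | tail -c 700
python3 - <<'E'
from h import *
import pickle
s=bot.sense(); w=bot.snapshot("wrist"); pickle.dump((s,w),open("w1.pkl","wb"))
cv2.imwrite("pics/w1.png",w[:,:,::-1]); print(s["t"],s["ee_pos"],s["eef_rot"],s["wrist_force"],s["joint_velocities"])
E
```

```text
t: 1.4
ee_pos: [398.8, -353.6, 256.6]
eef_rot: [[0.735, 0.678, 0.0], [0.678, -0.735, -0.0], [-0.0, 0.0, -1.0]]
wrist_force: [-0.3, 0.6, 0.6]
gripper_width: 0.001
finger_force: 0.0
t: 2.65
ee_pos: [448.0, -103.8, 281.5]
eef_rot: [[0.395, 0.919, 0.0], [0.919, -0.395, 0.0], [0.0, 0.0, -1.0]]
wrist_force: [1.0, -0.5, -0.0]
gripper_width: 0.0
finger_force: 0.0
t: 3.9
ee_pos: [470.1, 122.4, 304.0]
eef_rot: [[0.026, 1.0, 0.0], [1.0, -0.026, 0.001], [0.001, 0.0, -1.0]]
wrist_force: [0.1, -0.7, 0.3]
gripper_width: 0.001
finger_force: 0.0
3.9 [470.07693678 122.37695505 304.03608591] [[ 2.62931226e-02  9.99654262e-01  1.69882420e-04]
 [ 9.99653586e-01 -2.62933038e-02  1.17080629e-03]
 [ 1.17486827e-03  1.39039417e-04 -9.99999300e-01]] [ 0.07431018 -0.70361447  0.31530092] [ 0.02997524 -0.00952717  0.04280344  0.02015377  0.00645401  0.00156215
  0.01127886]
```

View pics/w1.png

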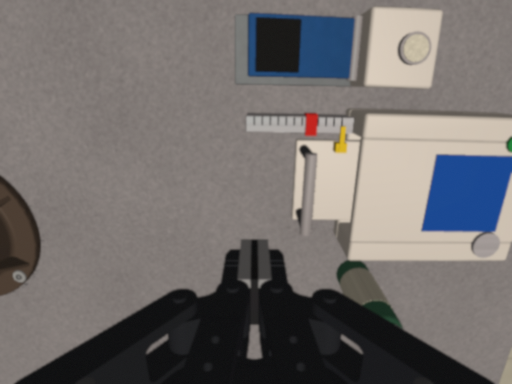

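The wrist view (right = +x, up = +y) shows the pad at (278,45), clip at (311,123), pointer at (342,138), bar from (311,153) to (306,235). Next I triangulate these with the top view.

```bash
python3 - <<'E'
from h import *
import pickle
s,w=pickle.load(open("w1.pkl","rb")); cw=cam("wrist",s); ct=cam("top"); t=bot.snapshot("top")
tb=lambda x,y:(140+(x+.5)/5-.5,140+(y+.5)/5-.5)
B=lambda im,col,box:blobs(im,*col,box)[0][0]
bl=((0,0,0),(180,255,45))
for nm,col,bt,bw in(("red",RED,(150,150,260,260),(280,90,360,160)),("yel",YEL,(150,150,260,260),(300,100,380,170)),("pad",bl,(140,190,190,250),(230,10,320,80))):
    a=B(t,col,bt); b=B(w,col,bw); p,g=tri(ct,a[1],cw,b[1]); print(nm,a,b,p.round(1),round(g,1))
for nm,a,b in(("barL",tb(367,361),(311,153)),("barR",tb(567,361),(306,235)),("pointtip",tb(330,286),(343.5,126.5))):
    p,g=tri(ct,a,cw,b); print(nm,p.round(1),round(g,1))
# bar axis from the wrist by column profile of grey pixels
H=cv2.cvtColor(w,cv2.COLOR_RGB2HSV)
for r in (175,190,205): print(r,w[r,294:326].mean(1).astype(int).tolist())
# straight edges (yaw): module/foot & housing edges from wrist
for nm,u,v,z in(("rail front-left",(247,114),(305,114),45),("housing top front",(362.5,115),(349,258),85),("housing left",(370,115),(510,118),85),("foot",(235,84),(350,86),10),("blockfront",(370,10),(363,84),72),("padL",(258,17),(256,71),67),("padtop",(258,17),(300,18),67)):
    p,q=plane(cw,u,z),plane(cw,v,z); d=q-p; print(nm,p.round(),q.round(),np.degrees(np.arctan2(d[1],d[0])).round(1))
E
```

```text
Traceback (most recent call last):
IndexError: list index out of range
```

```bash
cat > m.py <<'E'
from h import *
import pickle
s,w=pickle.load(open("w1.pkl","rb")); cw=cam("wrist",s); ct=cam("top"); t=cv2.imread("pics/top0.png")[:,:,::-1].copy()
tb=lambda x,y:(140+(x+.5)/5-.5,140+(y+.5)/5-.5)
B=lambda im,col,box:blobs(im,*col,box)[0][0]
bl=((0,0,0),(180,255,45))
for nm,col,bt,bw in(("red",RED,(150,150,260,260),(280,90,360,160)),("yel",YEL,(150,150,260,260),(300,100,380,170)),("pad",bl,(140,190,190,250),(230,10,320,80))):
    a=B(t,col,bt); b=B(w,col,bw); p,g=tri(ct,a[1],cw,b[1]); print(nm,a,b,p.round(1),round(g,1))
for nm,a,b in(("barL",tb(367,361),(311,153)),("barR",tb(567,361),(306,235)),("pointtip",tb(330,286),(343.5,126.5))):
    p,g=tri(ct,a,cw,b); print(nm,p.round(1),round(g,1))
for r in (175,190,205): print(r,w[r,294:326].mean(1).astype(int).tolist())
for nm,u,v,z in(("rail front-left",(247,114),(305,114),45),("housing top front",(362.5,115),(349,258),85),("housing left",(370,115),(510,118),85),("foot",(235,84),(350,86),10),("blockfront",(370,10),(363,84),72),("padL",(258,17),(256,71),67),("padtop",(258,17),(300,18),67)):
    p,q=plane(cw,u,z),plane(cw,v,z); d=q-p; print(nm,p.round(),q.round(),np.degrees(np.arctan2(d[1],d[0])).round(1))
E
python3 m.py
```

```text
red (np.int32(56), [204.7, 211.8], [200, 209, 11, 6]) (np.int32(267), [311.1, 123.8], [305, 113, 13, 23]) [542.7 155.1  41.5] 0.8
yel (np.int32(38), [212.8, 196.8], [206, 195, 12, 5]) (np.int32(212), [341.0, 141.8], [334, 126, 13, 27]) [580.4 132.6  47.9] 1.3
pad (np.int32(384), [168.5, 228.4], [158, 219, 22, 19]) (np.int32(2202), [277.4, 44.4], [256, 18, 44, 54]) [500.3 247.4  52.7] 1.9
barL [535.9 127.3  86.6] 1.3
barR [531.7  27.   95.6] 1.8
pointtip [581.6 151.7  48.3] 0.2
175 [140, 171, 192, 200, 202, 202, 202, 200, 190, 162, 125, 112, 119, 131, 142, 151, 155, 153, 147, 142, 142, 156, 180, 196, 201, 201, 201, 202, 202, 202, 202, 202]
190 [163, 187, 197, 200, 200, 200, 199, 188, 159, 124, 114, 122, 133, 143, 150, 152, 149, 144, 139, 141, 157, 180, 194, 199, 200, 199, 200, 199, 199, 200, 199, 199]
205 [181, 194, 197, 197, 196, 196, 185, 157, 125, 115, 124, 135, 144, 149, 149, 145, 140, 138, 147, 169, 189, 196, 198, 197, 197, 197, 197, 197, 197, 197, 197, 197]
rail front-left [462. 169.  45.] [534. 168.  45.] -1.4
housing top front [592. 169.  85.] [590. -13.  85.] -90.8
housing left [601. 169.  85.] [766. 164.  85.] -1.8
foot [447. 205.  10.] [598. 200.  10.] -2.2
blockfront [597. 278.  72.] [595. 202.  72.] -91.8
padL [478. 274.  67.] [474. 219.  67.] -93.6
padtop [478. 274.  67.] [523. 272.  67.] -2.5
```

```bash
python3 -m crank '[[0.17,0.7,-0.88,0,0,0,0],[0.17,0.7,-0.88,0,0,0,0],[0.17,0.7,-0.88,0,0,0,0],[0.17,0.7,-0.88,0,0,0,0],[0.17,0.7,-0.88,0,0,0,0],[0.17,0.7,-0.88,0,0,0,0],[0.17,0.7,-0.88,0,0,0,0],[0,0,0,0,0,0,0]]'
python3 - <<'E'
from h import *
import pickle
s=bot.sense(); w=bot.snapshot("wrist"); pickle.dump((s,w),open("w2.pkl","wb"))
cv2.imwrite("pics/w2.png",w[:,:,::-1]); print(s["t"],s["ee_pos"])
E
```

```text
t: 5.0
ee_pos: [499.2, 241.7, 148.2]
eef_rot: [[0.031, 1.0, -0.003], [1.0, -0.031, -0.001], [-0.001, -0.003, -1.0]]
wrist_force: [-0.2, -0.3, 1.1]
gripper_width: 0.002
finger_force: 0.0
5.0 [499.17499783 241.7459108  148.19258801]
```

View pics/w2.png

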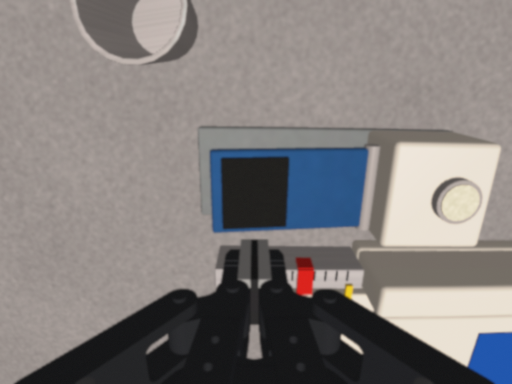

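The pad is clear at about (255,192), the cup is well to the side, and the bar is hidden by the gripper.

```bash
python3 - <<'E'
from h import *
import pickle
s1,w1=pickle.load(open("w1.pkl","rb")); s2,w2=pickle.load(open("w2.pkl","rb")); c1=cam("wrist",s1); c2=cam("wrist",s2)
bl=((0,0,0),(180,255,45))
a=blobs(w1,*bl,(230,10,320,80))[0][0]; b=blobs(w2,*bl,(210,145,300,232))[0][0]
print(a,b,tri(c1,a[1],c2,b[1]),plane(c1,a[1],67),plane(c2,b[1],67))
for nm,u,v in(("redcorner FL",(305,113),(296,258)),("red BL",(318,113),(311.5,258))): print(nm,tri(c1,u,c2,v))
print("bar",plane(c1,(308.3,194),95))
E
```

```text
(np.int32(2202), [277.4, 44.4], [256, 18, 44, 54]) (np.int32(4292), [254.2, 191.8], [222, 158, 66, 70]) (array([498.6122291 , 246.34115687,  63.8733597 ]), np.float64(0.06523661499202867)) [498.36215325 246.006754    67.        ] [498.68798333 247.41256986  67.        ]
redcorner FL (array([535.75807681, 167.53944577,  29.51732915]), np.float64(0.6497024495726418))
red BL (array([551.33703884, 167.25460078,  30.04582802]), np.float64(2.7852738143039373))
bar [532.11095938  80.14009522  95.        ]
```

```bash
python3 -m crank '[[0,0.2,-0.9,0,0,0,0],[0,0,-0.9,0,0,0,0],[0,0,-0.9,0,0,0,0],[0,0,-0.4,0,0,0,0],[0,0,-0.4,0,0,0,0],[0,0,0,0,0,0,0]]'; python3 -m crank '[[0,0,-0.25,0,0,0,0],[0,0,-0.25,0,0,0,0],[0,0,0,0,0,0,0]]'
```

```text
t: 5.8
ee_pos: [500.3, 246.6, 62.6]
eef_rot: [[0.032, 1.0, 0.001], [1.0, -0.032, -0.0], [-0.0, 0.001, -1.0]]
wrist_force: [-0.4, -2.6, 3.0]
gripper_width: 0.001
finger_force: 1.3
t: 6.18
ee_pos: [499.9, 247.1, 49.7]
eef_rot: [[0.031, 1.0, 0.0], [1.0, -0.031, -0.0], [-0.0, 0.0, -1.0]]
wrist_force: [-1.7, -1.9, 6.0]
gripper_width: -0.003
finger_force: 2.8
```

```bash
python3 -m crank '[[0,0,-0.25,0,0,0,0],[0,0,-0.2,0,0,0,0],[0,0,0,0,0,0,0]]'; python3 -m crank '[[0,0,-0.12,0,0,0,0],[0,0,0,0,0,0,0]]'
```

```text
t: 6.55
ee_pos: [500.4, 247.2, 40.0]
eef_rot: [[0.031, 1.0, 0.002], [1.0, -0.031, -0.0], [-0.0, 0.002, -1.0]]
wrist_force: [-4.1, -4.9, 19.8]
gripper_width: -0.002
finger_force: 10.3
t: 6.8
ee_pos: [500.7, 247.3, 38.9]
eef_rot: [[0.031, 1.0, 0.003], [1.0, -0.031, -0.001], [-0.001, 0.003, -1.0]]
wrist_force: [-9.8, -9.1, 43.3]
gripper_width: 0.0
finger_force: 22.2
```

Stop reached (z ≈ 38.9, 43 N, rigid). Releasing and moving above the bar.

```bash
python3 -m crank '[[0,0,0.5,0,0,0,0],[0,0,1,0,0,0,0],[0,0,1,0,0,0,0],[0,0,1,0,0,0,0.3]]'; python3 -m crank '[[0.19,-0.95,0.39,0,0,0,0.55],[0.19,-0.95,0.39,0,0,0,0.55],[0.19,-0.95,0.39,0,0,0,0.55],[0.19,-0.95,0.39,0,0,0,0.55],[0.19,-0.95,0.39,0,0,0,0.55],[0.19,-0.95,0.39,0,0,0,0.55],[0.19,-0.95,0.39,0,0,0,0.55],[0,0,0,0,0,0,0.55]]'
python3 - <<'E'
from h import *
import pickle
s=bot.sense(); w=bot.snapshot("wrist"); pickle.dump((s,w),open("w3.pkl","wb"))
cv2.imwrite("pics/w3.png",w[:,:,::-1]); c=cam("wrist",s); print(proj(c,(533,79,95)))
E
```

```text
t: 7.3
ee_pos: [500.0, 247.3, 123.8]
eef_rot: [[0.031, 1.0, 0.0], [1.0, -0.031, 0.0], [0.0, 0.0, -1.0]]
wrist_force: [0.1, 0.8, 0.9]
gripper_width: 0.198
finger_force: 0.0
t: 8.3
ee_pos: [534.1, 78.9, 191.7]
eef_rot: [[0.034, 0.999, 0.001], [0.999, -0.034, -0.001], [-0.0, 0.001, -1.0]]
wrist_force: [-0.0, 0.8, 0.9]
gripper_width: 0.549
finger_force: 0.0
[253.19913294 192.20101331]
```

View pics/w3.png

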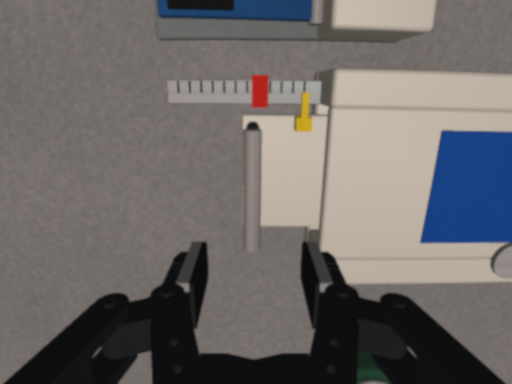

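The bar runs from (253,125) to (252,250), centred under the fingers as predicted. Clip is at (260,91), pointer at (305,110).

```bash
python3 - <<'E'
from h import *
import pickle
s1,w1=pickle.load(open("w1.pkl","rb")); s3,w3=pickle.load(open("w3.pkl","rb")); c1=cam("wrist",s1); c3=cam("wrist",s3)
for u,v in(((311.5,153),(253,126)),((306,235),(252,250))): print("barend",tri(c1,u,c3,v),plane(c3,v,95))
r1=blobs(w1,*RED,(280,90,360,160))[0][0]; r3=blobs(w3,*RED,(230,60,300,120))[0][0]
print("red",r1,r3,tri(c1,r1[1],c3,r3[1]))
for c,w,r,box in((c1,w1,r1,(300,100,380,170)),(c3,w3,r3,(280,80,330,140))):
    y,L=blobs(w,*YEL,box); x0,y0,ww,hh=y[0][2]
    m=L==L[int(y[0][1][1]),int(y[0][1][0])]; ys,xs=np.nonzero(m); k=ys<ys.min()+5; tip=(xs[k].mean(),ys[k].mean())
    P=plane(c,tip,53);M=plane(c,r[1],50); yaw=np.radians(-1.8); print(tip,P,M,"pull",(P-M)@[np.cos(yaw),np.sin(yaw),0])
E
```

```text
barend (array([534.25206823, 130.62951631,  97.94486155]), np.float64(2.076260771795893)) [534.676843   131.20143317  95.        ]
barend (array([530.28864483,  28.52049224,  98.14528461]), np.float64(0.42361922285457926)) [530.15679306  26.98592021  95.        ]
red (np.int32(267), [311.1, 123.8], [305, 113, 13, 23]) (np.int32(523), [259.5, 90.9], [252, 75, 16, 33]) (array([541.2031831 , 155.39042639,  46.53602779]), np.float64(0.6495617643003523))
(np.float64(342.95454545454544), np.float64(128.27272727272728)) [579.85970776 150.16002064  53.        ] [540.77547485 156.08965795  50.        ] pull 39.25120161234198
(np.float64(305.07142857142856), np.float64(94.46428571428571)) [579.69055005 151.1120283   53.        ] [540.97316229 155.19341352  50.        ] pull 38.82648247198837
```

Bar measured at z ≈ 97 (text says 95), centre x ≈ 532.4. The pull needed is about 39 mm. Descending and gripping.

```bash
python3 -m crank '[[-0.07,0,-0.93,0,0,0,0.55],[0,0,-0.93,0,0,0,0.55],[0,0,-0.93,0,0,0,0.55],[0,0,-0.93,0,0,0,0.55],[0,0,-0.93,0,0,0,0.55],[0,0,0,0,0,0,0.55]]'; python3 -m crank '[[0,0,0,0,0,0,0],[0,0,0,0,0,0,0],[0,0,0,0,0,0,0],[0,0,0,0,0,0,0],[0,0,0,0,0,0,0]]'
```

```text
t: 9.1
ee_pos: [529.7, 81.9, 73.5]
eef_rot: [[0.029, 1.0, -0.004], [1.0, -0.029, 0.0], [0.0, -0.004, -1.0]]
wrist_force: [-0.0, -0.5, -0.0]
gripper_width: 0.548
finger_force: 0.0
t: 9.72
ee_pos: [532.6, 81.4, 76.2]
eef_rot: [[0.031, 1.0, 0.003], [1.0, -0.031, 0.001], [0.001, 0.003, -1.0]]
wrist_force: [1.5, 1.2, 6.1]
gripper_width: 0.14
finger_force: 58.9
```

```bash
python3 -m crank '[[-0.2,0,0,0,0,0,0],[-0.3,0.01,0,0,0,0,0],[-0.3,0.01,0,0,0,0,0],[-0.3,0.01,0,0,0,0,0],[-0.3,0.01,0,0,0,0,0],[-0.16,0.01,0,0,0,0,0],[0,0,0,0,0,0,0],[0,0,0,0,0,0,0]]'
python3 - <<'E'
from h import *
import pickle
s=bot.sense(); w=bot.snapshot("wrist"); pickle.dump((s,w),open("w4.pkl","wb")); c=cam("wrist",s)
print(s["ee_pos"],s["wrist_force"],s["finger_force"])
r=blobs(w,*RED,n=2)[0];y,L=blobs(w,*YEL,n=2); print(r,y)
x=np.vstack([w,]); cv2.imwrite("pics/w4.png",w[:,:,::-1])
E
```

```text
t: 10.72
ee_pos: [494.0, 83.0, 76.2]
eef_rot: [[0.031, 1.0, 0.004], [1.0, -0.031, 0.002], [0.002, 0.004, -1.0]]
wrist_force: [4.5, 3.2, 6.0]
gripper_width: 0.142
finger_force: 59.0
[494.04908661  82.99440513  76.15637392] [4.50056471 3.22528403 5.96126527] 59.01799142360687
[(np.int32(1136), [340.2, 96.5], [323, 75, 35, 54])] [(np.int32(1129), [339.9, 141.2], [322, 104, 31, 63])]
```

View pics/w4.png

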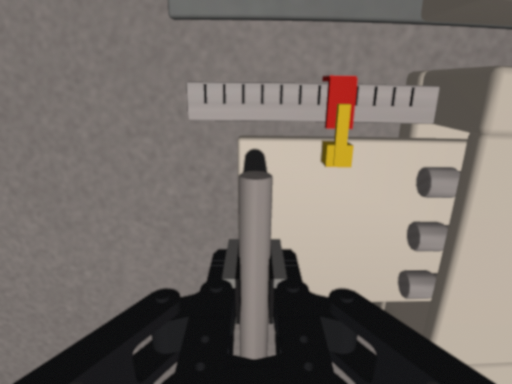

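The pointer tip at (344,105) lies over the red clip (columns 325–356); now computing the remaining offset.

```bash
python3 - <<'E'
from h import *
import pickle
s,w=pickle.load(open("w4.pkl","rb")); c=cam("wrist",s)
m=cv2.inRange(cv2.cvtColor(w,cv2.COLOR_RGB2HSV),*map(np.array,RED))
for r in(76,78,82,88,95,100,110): xs=np.nonzero(m[r])[0]; print(r,xs.min(),xs.max(),plane(c,(xs.min()-.5,r),50)[:2].round(1),plane(c,(xs.max()+.5,r),50)[:2].round(1))
y=cv2.inRange(cv2.cvtColor(w,cv2.COLOR_RGB2HSV),*map(np.array,YEL))
for r in(106,110,116): xs=np.nonzero(y[r])[0]; print(r,xs.min(),xs.max(),plane(c,(xs.mean(),r),53)[:2].round(1))
E
python3 -m crank '[[0,0,0,0,0,0,0],[0,0,0,0,0,0,0]]'
```

```text
76 327 356 [532.8 168.2] [548.1 167.9]
78 323 357 [530.8 167.3] [548.7 166.9]
82 328 356 [533.5 165.3] [548.3 165. ]
88 328 357 [533.6 162.4] [549. 162.]
95 328 356 [533.7 158.9] [548.7 158.6]
100 328 355 [533.8 156.4] [548.3 156.1]
110 327 353 [533.4 151.4] [547.6 151.1]
106 338 349 [541.4 153.4]
110 338 349 [541.5 151.4]
116 337 349 [541.4 148.4]
t: 11.02
ee_pos: [494.1, 83.0, 76.1]
eef_rot: [[0.031, 1.0, 0.004], [1.0, -0.031, 0.002], [0.002, 0.004, -1.0]]
wrist_force: [4.3, 2.9, 5.5]
gripper_width: 0.143
finger_force: 59.0
```

```bash
python3 -c "
from bench import bot; print(bot.sign_off())"
```

```text
the job is handed in; nothing more can be done
None
```

I pressed the vent pedal to its stop with the tray shut and released it. I then pulled the tray out about 39 mm and handed in with the bail still gripped, the pointer measuring within 1 mm of the red clip's centre; I never went near the can, cup or jar.

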